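# Start a timed phototaxis run and hold the fly gate open

## Robot

A 6-joint arm with a two-finger parallel gripper is mounted at the origin on the work surface. World frame = base frame: x ahead of the robot, y to its left, z up, the work surface at z = 0. Lengths are in m, angles in rad, forces in N, time in s.
With the tool pointing down it reaches from about 0.25 to 0.85 m from the base axis. Payload 12.5 kg.
Tool frame: the origin (TCP) lies midway between the tips of the shut fingers; the grasp point (between the pads) lies 19 mm behind it; z points along the fingers, y is the direction in which the jaws open and shut (so a half turn about z gives the same grasp; the last joint's range is limited). The gripper opens to 93 mm and grips with 3 to 60 N. Pads are 15 mm wide; open, the fingers measure 128 mm over their backs; the gripper's body (75 mm by 188 mm) begins 65 mm behind the grasp point.
Start: joints at [1.099, 0.351, 1.652, -0, 1.139, -0.085], TCP at [0.207, 0.509, 0.219] pointing down, gripper open.
Joint ranges: [-2.75, 2.75], [-0.79, 2.1], [0.01, 2.65], [-1.57, 4.71], [0.07, 3.14], [-2.87, 2.87]. Speed limits (rad/s): [2.22, 2.22, 2.79, 3.14, 3.14, 3.14].

## Interface

Orientations are given as [roll, pitch, yaw] about the fixed x, y, z axes, in that order (R = Rz(yaw) Ry(pitch) Rx(roll)).
In Python, from plant import arm, camera gives the robot as it stands.
- The arm moves only by the tool arm_command, never from a script. Its argument "rows" is a list of rows, each an object of numbers: "fingers": the gripper's target within -1 to 1 (shut at 1, half-way at 0, fully open at -1); "tx", "ty", "tz": the shift along the tool's x, y, z in mm; "yaw": the turn about the tool's z in degrees. In form: [{"fingers": .., "tx": .., "ty": .., "tz": .., "yaw": ..}, ...]. A call has 1 to 5 rows; each row is the pose to reach, as a shift and turn from the pose commanded when the call began, along the tool's axes at that moment; what a row does not reach only later rows make up. A row lasts 1/12 s, in which the tool goes at most 41.7 mm and 7.16 degrees, less where a joint would pass 70% of its speed; a pose out of reach is approached as far as the arm can. A call with a gripper value outside its range is refused whole. The fingers move at their own pace and stop on an object; "force" is the grip in N (left out, the last holds). Time passes only in rows, so rows that repeat a pose let the fingers close. It gives the time, the measured TCP pose, the force and the opening at its end, in the units of the state.
- arm.observe(): the state, without advancing time (a new reading comes with each control period).
- camera(name): name is "scene" or "top" or "wrist"; returns a dict with "img" (384x512x3 uint8, red, green, blue), "range_z" (384x512 float32, m along the optical axis (not along the pixel's ray), 0 where there is no reading), "K" (3x3 intrinsics, pixels), "view" (4x4, takes a point from world to camera coordinates); the wrist camera has in their place "mount" (4x4, takes a point from camera to tool coordinates, whose origin is the TCP and whose axes are the flange's). Camera axes: x right, y up, looking along -z (the intrinsics and any distortion apply to the point x, -y, -z); pixel columns grow to the right and rows downward; lengths in m; the calibration is good to about 2 mm. The wrist camera is an equidistant fisheye: a pixel r from the principal point sees the ray r / f radians off the axis. A picture is of the moment at which its call begins: read the wrist's pose just before it.
- arm.finish_job(): hands the job in, once; it reports no verdict.
The state is a dict: "time": time; "qpos": joint angles; "joint_vel": joint speeds; "joint_efforts": joint torques, N m; "tool_pos": TCP position; "orientation": TCP orientation; "force": force on the tool from outside, world axes, zero at the start; "moment": the same for the moment, N m; "width": finger opening in m.
Only numpy, scipy, OpenCV 4.12 (cv2) and the standard library are available. Lean on these libraries where they do the work, as an engineer would, in place of code of your own. Each camera call takes 0.05 s, during which the arm holds its last target. There are 200 camera calls.

## Task

Start a two-minute light-choice run for the flies: with the gate still shut, wind the round timer clockwise to its red two-minute tick and let go of it, then pull the blue spring-closed gate handle of the fly box out until its pointer stands on the red line. The gate springs shut if released, so finish while still holding it steadily on the red line, and leave the bottles, vials and small tools around the bench where they are.

Things in the scene. Friction and masses are not known exactly. Their poses are not given: they have to be found in the camera images.
- timer: Five-minute clockwork timer lying flat, fixed to the bench: grey round case 92 mm across and 24 mm high with a white dial. Origin at the centre of its underside. The dial's zero tick lies along its own +x; the minute ticks follow clockwise (seen from above) every 60 degrees; the two-minute tick is red and broader, 120 degrees clockwise from zero.
- timer_key (a joint): How far the timer is wound, rad, clockwise from above: 0 at the zero tick, 1.047 per minute, 2.094 at the red two-minute tick, stop at 5.24. It begins somewhere between 0 and half a minute. Turning it takes about 0.05 to 0.07 N m and it stays where it is left (the running down is too slow to notice). It can be wound in several partial turns: let go, turn the hand back (the bar can be taken either way round) and take it again.
- timer_grip (a point): Centre of the timer's black winding grip, on its turning axis, 52 mm above the bench. The grip is an upright bar 46 mm long, 12 mm thick, from 29 to 64 mm above the bench, on a flat 48 mm black disc whose top is 29 mm above the bench. The x axis runs along the bar towards its pointer end (white line on top); pinch it across its y axis. The axes turn with the bar.
- fly_box: Phototaxis box fixed to the bench: grey metal base plate 300 mm wide (its y) and 10 mm thick, white block 100 x 59 mm and 80 mm high in the middle, a black-sleeved start tube on its +y side, a clear tube on its -y side that ends at a black lamp housing 70 mm high, and a 110 mm wide tongue of the base towards its -x under the gate handle. Origin on the bench under the tube axis at the gate. The gate is pulled along its -x axis.
- gate (a joint): How far the gate is pulled out, m: 0 shut, 0.036 when the pointer is on the red line (window in line with the tubes), end stop at 0.055. A spring pulls it shut: about 4 N when shut, 12 N at the line, 16 N at the stop.
- gate_pull (a point): Point to grip on the blue gate handle, 68 mm above the bench; moves with the gate. The handle is an upright bar 14 mm thick along the pull (x axis of the fly box), 50 mm wide (y) and from 30 to 86 mm above the bench; it can be pinched from above across its 14 mm, one finger before and one behind. Between it and the white block are 51 mm when shut, bridged by a neck 14 mm wide whose top is 37 mm above the bench.
- gate_pointer (a point): End of the black pointer rail at the foot of the handle (white hairline), on the handle's +y side, 38 mm aside of its middle; moves with the gate. It lies straight under the handle's middle line.
- open_mark (a point): Middle of the red line on the pale scale strip on the base tongue, on the +y side (there is an equal one on the -y side). The pointer must come to stand over it; with the gate shut it is 36 mm short of it.
- bottle_a_mid (a point): Bystander: glass culture bottle with white tissue plug, 64 mm across, 170 mm high with its plug; point 70 mm up its axis.
- bottle_b_mid (a point): Bystander: another culture bottle of the same kind; point 70 mm up its axis.
- vial_a_mid (a point): Bystander: standing clear vial with yellow plug, 25 mm across, 100 mm high; point half-way up.
- vial_b_mid (a point): Bystander: standing clear vial with white plug, 25 mm across, 100 mm high; point half-way up.
- dish_mid (a point): Bystander: covered Petri dish 90 mm across, 15 mm high; its centre.
- brush_mid (a point): Bystander: fine sorting brush, 175 mm long, 7 mm thick, lying; about its centre.
- forceps_mid (a point): Bystander: steel forceps, 112 mm long, 9 mm thick, lying; about its centre.
Not all that is in view belongs to the job. Leave any brown or yellow look-alike of the timer alone.

How it is judged:
On the way, in this order (a step that is already met when the one before it is completed fails the run):
1. the timer is wound to the two-minute tick and let go, with the gate still shut (value of joint timer_key between 1.894 and 2.294 rad and contact force between timer and the fingers below 0.1 N and value of joint gate below 0.004 m), for 0.2 s.
2. the gate is pulled out to the red line and held in the fingers (value of joint gate between 0.032 and 0.04 m and contact force between gate and the fingers above 3 N), for 0.3 s.
At the end, for the whole second after the job is handed in: The timer stands at two minutes (within 0.2 rad, about 11 s), and the gate is held still by the fingers, which bear on it with more than 3 N, with its pointer within 4 mm of the red line (all of step 2 and velocity of joint gate between -0.01 and 0.01 m/s and value of joint timer_key between 1.894 and 2.294 rad); the arm keeps its last pose, push and grip.
It fails at once if the gate is opened before the timer is wound (value of joint gate above 0.008 m and value of joint timer_key below 1.894 rad).
It fails at once if a bystander is shifted by more than 30 mm (distance of any of bottle_a_mid, bottle_b_mid, vial_a_mid, vial_b_mid, dish_mid, brush_mid, forceps_mid from where it was at the start of the episode above 0.03 m).
It also fails if it takes over 58 s, if anything falls off the work surface, if the arm or the gripper's body presses on something with over 40 N, if the wrist force passes 120 N, or if a joint passes its speed limit or range.

## Working session

There is one attempt and no reset: what is moved stays moved. The work goes in short steps, Python scripts to look and compute and a tool call to move; the robot and the scene stay as the last step left them, time stands still between calls to the robot, and variables do not carry over. Pictures are saved under pics/ and viewed, about 8 in all and at most 12, crops included, and the job is handed in when it is done.

Besides the shell and the picture viewer there is one more tool, called after "Call:" as name([rows], argument=value, ...), one row to a line, values as JSON. arm_command: Moves the arm, as the interface text tells. Its arguments: {"type":"object","properties":{"rows":{"type":"array"},"force":{"type":"number"}},"required":["rows"]}

```bash
mkdir -p pics; ls
python3 - <<'E'
from plant import arm,camera
import cv2,numpy as np
s=arm.observe(); print(s)
for n in("top","scene"):
    c=camera(n); np.savez(n+".npz",**c); cv2.imwrite(f"pics/{n}0.png",cv2.resize(c["img"][:,:,::-1],(800,600),interpolation=cv2.INTER_CUBIC)); print(n,c["K"],c["view"])
E
```

```text
pics
{'time': 0.0, 'qpos': array([ 1.09940458e+00,  3.51231438e-01,  1.65242735e+00, -2.15934521e-05,
        1.13908558e+00, -8.46026822e-02]), 'joint_vel': array([-8.91901733e-05, -6.63132738e-04,  1.65682056e-04,  2.21060716e-04,
        2.89623029e-04,  5.54932771e-04]), 'joint_efforts': array([-3.86976999e-04, -4.97327721e+01, -2.85256469e+01,  6.98283012e-02,
        2.56843865e-02, -8.91744048e-05]), 'tool_pos': array([0.20729542, 0.50906883, 0.21810282]), 'orientation': array([-3.14044341e+00, -7.77893742e-05,  2.75481259e+00]), 'force': array([0.1122559 , 0.55564713, 0.45356628]), 'moment': array([ 0.0258764 , -0.02291448, -0.01244367]), 'width': 0.09274518853004682}
top [[449.34292586   0.         253.33310304]
 [  0.         449.34292586 194.68479721]
 [  0.           0.           1.        ]] [[ 0.01275059 -0.99982617  0.01360326  0.00203122]
 [ 0.9870908   0.014758    0.15948023 -0.53858746]
 [-0.15965327  0.01139419  0.98710739 -1.25010285]
 [ 0.          0.          0.          1.        ]]
scene [[374.43195517   0.         253.25052319]
 [  0.         374.43195517 189.09762415]
 [  0.           0.           1.        ]] [[-0.36211217  0.93191872  0.0200568   0.18780648]
 [-0.68099953 -0.27918334  0.67697585  0.31891596]
 [ 0.636486    0.23148253  0.73573189 -1.55504978]
 [ 0.          0.          0.          1.        ]]
```

View pics/top0.png

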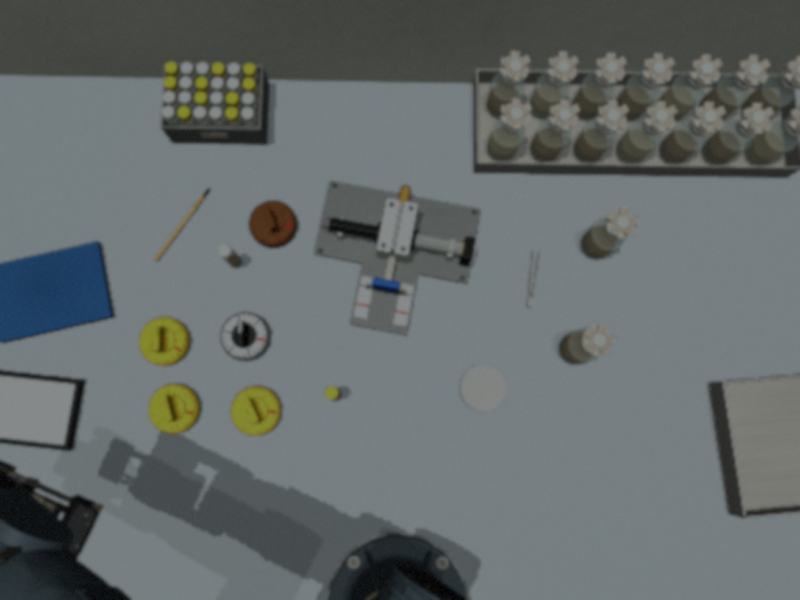

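View pics/scene0.png

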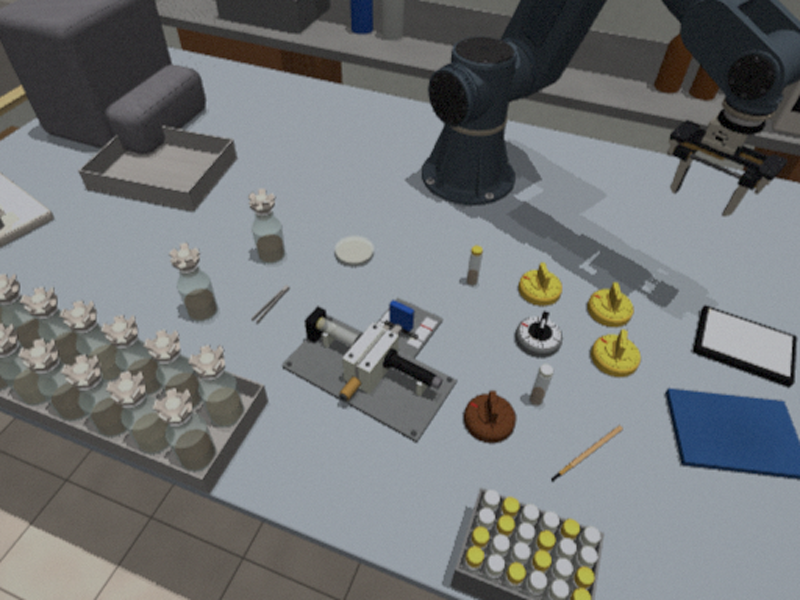

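The top view shows the grey timer with the white dial at about (245,335), with look-alikes around it and a vial at (232,258). The blue handle is at (386,285) and its box tongue points towards the robot. Next I'll measure these.

```bash
cat > h.py <<'E'
import numpy as np,cv2
def ray(c,u,v):
    K,V=c["K"],c["view"]; R,t=V[:3,:3],V[:3,3]
    d=np.array([(u-K[0,2])/K[0,0],-(v-K[1,2])/K[1,1],-1.])
    return -R.T@t, R.T@d
def plane(c,u,v,z):
    o,d=ray(c,u,v); return o+d*(z-o[2])/d[2]
def pix(c,p):
    q=c["view"][:3,:3]@np.asarray(p)+c["view"][:3,3]; K=c["K"]
    return K[0,0]*q[0]/-q[2]+K[0,2], -K[1,1]*q[1]/-q[2]+K[1,2]
E
python3 - <<'E'
from h import *
c=np.load("top.npz"); im=c["img"].astype(int); hsv=cv2.cvtColor(c["img"],cv2.COLOR_RGB2HSV)
def comps(m,x0,x1,y0,y1,z,name):
    k=np.zeros(m.shape,np.uint8); k[y0:y1,x0:x1]=m[y0:y1,x0:x1]
    n,l,st,ce=cv2.connectedComponentsWithStats(k)
    for i in range(1,n):
        if st[i,4]>=3:
            p=plane(c,*ce[i],z); ys,xs=np.nonzero(l==i); r=c["range_z"][ys,xs]
            (cx,cy),sz,a=cv2.minAreaRect(np.c_[xs,ys].astype(np.float32))
            print(name,st[i,4],ce[i].round(1),p.round(3),"rect",np.round(sz,1),round(a,1))
H,S,V=[hsv[...,i].astype(int) for i in range(3)]
blue=(H>100)&(H<130)&(S>150); red=((H<8)|(H>172))&(S>90)
comps(blue,215,285,165,200,.086,"blue")
comps(red,215,285,165,215,.012,"red")
comps(red,138,175,195,232,.024,"redtick")
# timer circle from white dial
k=((S<60)&(V>150)).astype(np.uint8); comps(k>0,138,175,195,232,.024,"white")
print(plane(c,245*.64,335*.64,.024))
a=cv2.resize(c["img"][190:240,130:185],None,fx=8,fy=8,interpolation=cv2.INTER_CUBIC)
b=cv2.resize(c["img"][165:215,215:270],None,fx=8,fy=8,interpolation=cv2.INTER_CUBIC)
# grip-top points by depth
for u,v in [(156,212),(155,207),(154,216),(150,205)]:
    z=c["range_z"][v,u]; o,d=ray(c,u,v); print(u,v,(o+d*z).round(3))
cv2.imwrite("pics/crop.png",np.hstack([a,b])[:,:,::-1])
E
```

```text
blue 95 [246.7 182.2] [0.567 0.029 0.086] rect [15.7  6.1] 11.3
[0.47967982 0.28774414 0.024     ]
156 212 [0.483 0.284 0.055]
155 207 [0.496 0.286 0.063]
154 216 [0.471 0.288 0.062]
150 205 [0.507 0.309 0.023]
```

View pics/crop.png

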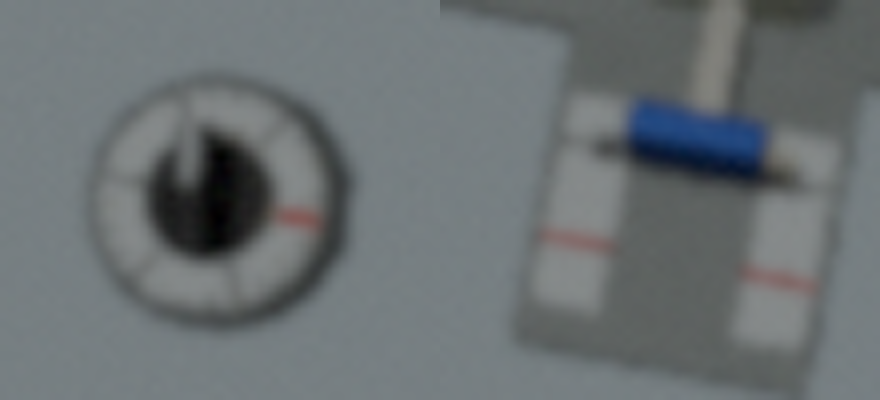

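Left crop: the dial centre is at about (212,200), the red tick at (299,218), and the white pointer line points up at about (188,130..185). Right crop: the gate is shut with the pointer on the start mark, and the red lines are at (578,241) and (780,280). Next I'll go above the timer.

```bash
cat >> h.py <<'E'
def shift(s,p):
    "world target -> tool mm"
    from scipy.spatial.transform import Rotation as R
    return R.from_euler("xyz",s["orientation"]).inv().apply(np.asarray(p)-s["tool_pos"])*1000
E
python3 - <<'E'
from h import *
from plant import arm
c=np.load("top.npz")
f=lambda x,y,x0,y0,z:plane(c,x0+x/8-.5+.0625,y0+y/8-.5+.0625,z)
C=f(212,200,130,190,.026);T=f(299,218,130,190,.0245);Z=f(185,100,130,190,.0245)
d=T-C;print(C,T,np.degrees(np.arctan2(d[1],d[0])),"zero",np.degrees(np.arctan2(*(Z-C)[1::-1])))
print("pointer top", f(188,128,130,190,.064),f(188,182,130,190,.064))
print("reds",f(578-440,241,215,165,.012),f(780-440,280,215,165,.012))
print("blue ends top",f(632-440,108,215,165,.086),f(770-440,130,215,165,.086))
s=arm.observe();print(shift(s,[C[0],C[1],.2]))
E
```

```text
[0.47894974 0.28943876 0.026     ] [0.47303352 0.25810453 0.0245    ] -100.69215856336281 zero 17.90926456706573
pointer top [0.49995117 0.29126036 0.064     ] [0.48085834 0.29033889 0.064     ]
reds [0.54259972 0.07253934 0.012     ] [ 0.52917613 -0.0020371   0.012     ]
blue ends top [0.5780648  0.05189739 0.086     ] [0.57097653 0.0035498  0.086     ]
[-334.42678511 -100.94867092   18.24725054]
```

Call:
arm_command([
  {"fingers":-1,"tx":-35,"ty":-10,"tz":0,"yaw":-5},
  {"fingers":-1,"tx":-70,"ty":-20,"tz":0,"yaw":-10},
  {"fingers":-1,"tx":-105,"ty":-30,"tz":0,"yaw":-15},
  {"fingers":-1,"tx":-140,"ty":-40,"tz":0,"yaw":-20},
  {"fingers":-1,"tx":-170,"ty":-50,"tz":0,"yaw":-25},
])

```text
time: 0.52
tool_pos: [0.3474, 0.3974, 0.2184]
orientation: [-3.141, -0.0, -3.088]
force: [-0.3, 0.8, -0.4]
width: 0.0925
```

Run:
```python
from h import *
from plant import arm
s=arm.observe();print(s["time"],s["tool_pos"],s["orientation"],s["qpos"],shift(s,[.479,.289,.16]))
```

```text
0.5167 [0.34739477 0.39742047 0.21843931] [-3.14122719e+00 -1.41798496e-04 -3.08790880e+00] [ 7.64352610e-01  3.10993955e-01  1.70861231e+00 -2.04737404e-04
  1.12233228e+00 -8.60038791e-01] [-125.60628612 -115.30460058   58.4636448 ]
```

Call:
arm_command([
  {"fingers":-1,"tx":-25,"ty":-23,"tz":12},
  {"fingers":-1,"tx":-50,"ty":-46,"tz":24},
  {"fingers":-1,"tx":-76,"ty":-69,"tz":36},
  {"fingers":-1,"tx":-102,"ty":-92,"tz":48},
  {"fingers":-1,"tx":-126,"ty":-115,"tz":58},
])

```text
invalid input
```

Call:
arm_command([
  {"fingers":-1},
  {"fingers":-1},
])

```text
invalid input
```

```bash
cat >> h.py <<'E'
from scipy.spatial.transform import Rotation as Rot
def wray(w,s,u,v):
    K,M=w["K"],w["mount"]; x,y=u-K[0,2],v-K[1,2]; r=np.hypot(x,y); th=r/K[0,0]
    d=np.array([np.sin(th)*x/max(r,1e-9),-np.sin(th)*y/max(r,1e-9),-np.cos(th)])
    T=np.eye(4);T[:3,:3]=Rot.from_euler("xyz",s["orientation"]).as_matrix();T[:3,3]=s["tool_pos"]; A=T@M
    return A[:3,3],A[:3,:3]@d
def wplane(w,s,u,v,z):
    o,d=wray(w,s,u,v); return o+d*(z-o[2])/d[2]
def wpix(w,s,p):
    T=np.eye(4);T[:3,:3]=Rot.from_euler("xyz",s["orientation"]).as_matrix();T[:3,3]=s["tool_pos"]
    q=np.linalg.inv(T@w["mount"])@np.append(p,1); x,y,z=q[0],-q[1],-q[2]; r=np.hypot(x,y); th=np.arctan2(r,z); K=w["K"]
    return K[0,2]+K[0,0]*th*x/r, K[1,2]+K[0,0]*th*y/r
E
cat > wsnap.py <<'E'
import sys,pickle
from h import *
from plant import arm,camera
s=arm.observe(); w=camera("wrist"); pickle.dump((s,w),open(sys.argv[1]+".pkl","wb"))
print(s["time"],s["tool_pos"],s["orientation"],s["width"])
cv2.imwrite(f"pics/{sys.argv[1]}.png",cv2.resize(w["img"][:,:,::-1],(800,600),interpolation=cv2.INTER_CUBIC))
E
python3 wsnap.py w1; python3 -c "
import pickle;from h import *
s,w=pickle.load(open('w1.pkl','rb'));print(w['K'],w['mount'],np.array(wpix(w,s,[.479,.289,.024]))/.64)"
```

```text
0.5167 [0.34739477 0.39742047 0.21843931] [-3.14122719e+00 -1.41798496e-04 -3.08790880e+00] 0.0924989070480393
[[297.31863964   0.         256.36293912]
 [  0.         297.31863964 197.60157435]
 [  0.           0.           1.        ]] [[ 6.11797964e-04  9.59951149e-01  2.80166766e-01  7.75170228e-02]
 [ 9.99999697e-01 -4.52479527e-04 -6.33335423e-04 -3.83972893e-04]
 [-4.81201342e-04  2.80167068e-01 -9.59951135e-01 -1.66269915e-01]
 [ 0.00000000e+00  0.00000000e+00  0.00000000e+00  1.00000000e+00]] [273.4112702 412.4140342]
```

View pics/w1.png

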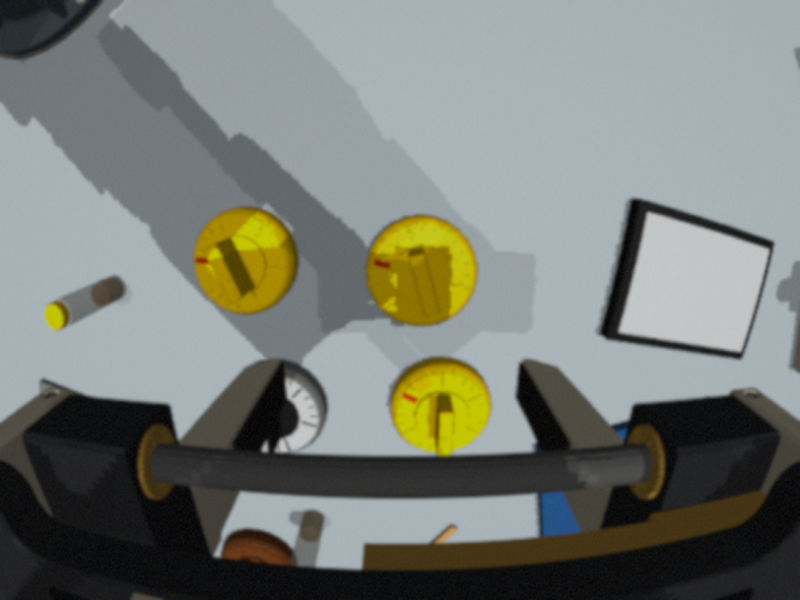

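Call:
arm_command([
  {"fingers":-1,"tx":-25,"ty":-23,"tz":12,"yaw":0},
  {"fingers":-1,"tx":-50,"ty":-46,"tz":24,"yaw":0},
  {"fingers":-1,"tx":-76,"ty":-69,"tz":36,"yaw":0},
  {"fingers":-1,"tx":-102,"ty":-92,"tz":48,"yaw":0},
  {"fingers":-1,"tx":-126,"ty":-115,"tz":58,"yaw":0},
])

```text
time: 0.98
tool_pos: [0.4785, 0.289, 0.1596]
orientation: [-3.141, -0.001, -3.092]
force: [-0.7, -0.9, -0.4]
width: 0.0928
```

Call:
arm_command([
  {"fingers":-1,"tx":0,"ty":0,"tz":0,"yaw":0},
  {"fingers":-1,"tx":0,"ty":0,"tz":0,"yaw":0},
])

```text
time: 1.15
tool_pos: [0.4779, 0.2892, 0.1597]
orientation: [-3.141, -0.002, -3.095]
force: [-0.3, -1.1, -0.1]
width: 0.0929
```

```bash
python3 wsnap.py w2; python3 -c "
import pickle;from h import *
s,w=pickle.load(open('w2.pkl','rb'));print(np.array(wpix(w,s,[.479,.289,.024]))/.64)"
```

```text
1.15 [0.47794814 0.2891776  0.15971892] [-3.14092734e+00 -1.69107839e-03 -3.09472540e+00] 0.09285765755318398
[400.64315272 295.39161049]
```

View pics/w2.png

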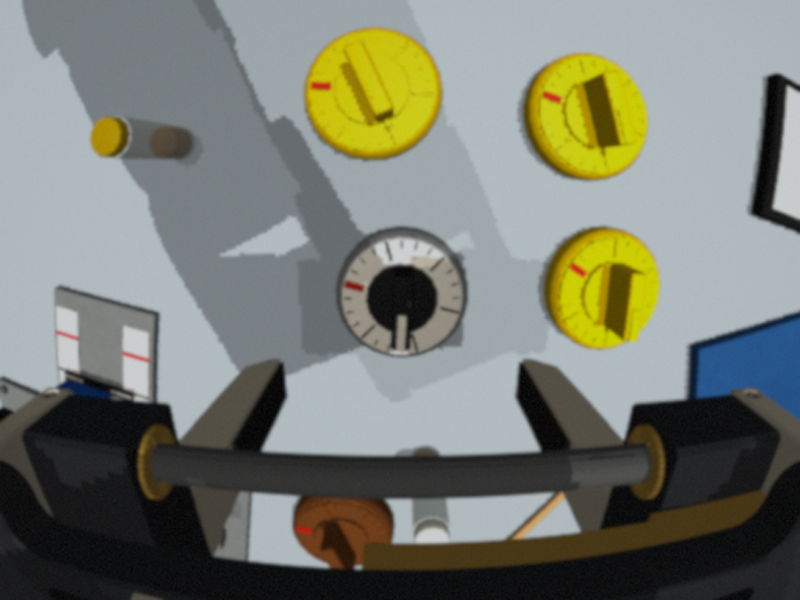

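The wrist view shows the dial centre at about (402,293), the red tick at (354,287) and the white pointer line from (403,316) to (401,350). I'll check these against the bar axis.

Run:
```python
from h import *
import pickle
s,w=pickle.load(open('w2.pkl','rb')); hsv=cv2.cvtColor(w["img"],cv2.COLOR_RGB2HSV); H,S,V=[hsv[...,i].astype(int) for i in range(3)]
k=np.zeros(H.shape,bool);k[140:235,210:305]=1
red=((H<8)|(H>170))&(S>110)&k; y,x=np.nonzero(red);r=wplane(w,s,x.mean(),y.mean(),.0245);print(len(x),x.mean()/.64,y.mean()/.64,r)
blk=((V<45)&k).astype(np.uint8); n,l,st,ce=cv2.connectedComponentsWithStats(blk); i=1+np.argmax(st[1:,4]);print(st[i],ce[i])
pts=np.array([wplane(w,s,u,v,.029) for v,u in zip(*np.nonzero(l==i))]);(cc,rr)=cv2.minEnclosingCircle((pts[:,:2]*1000).astype(np.float32));print("disc",cc,rr)
# dial brightness outline
C=np.array([.479,.289])
a=wplane(w,s,403*.64,316*.64,.064);b=wplane(w,s,401*.64,350*.64,.064);print("ptr",a,b,np.degrees(np.arctan2(*(b-a)[1::-1])))
print("red dir",np.degrees(np.arctan2(r[1]-C[1],r[0]-C[0])),np.hypot(*(r[:2]-C)))
crop=cv2.resize(w["img"][140:235,210:305],None,fx=6,fy=6,interpolation=cv2.INTER_CUBIC);crop=np.clip(crop*1.6,0,255).astype(np.uint8);cv2.imwrite("pics/w2c.png",crop[:,:,::-1])
```

```text
42 353.125 285.41666666666663 [0.47345934 0.25690298 0.0245    ]
[ 236  171   43   47 1334] [256.84407796 190.10794603]
disc (483.3127136230469, 289.80755615234375) 25.36480140686035
ptr [0.481129   0.29049519 0.064     ] [0.50267449 0.29034345 0.064     ] -0.40349524901501715
red dir -99.79399980822565 0.03257172996930598
```

View pics/w2c.png

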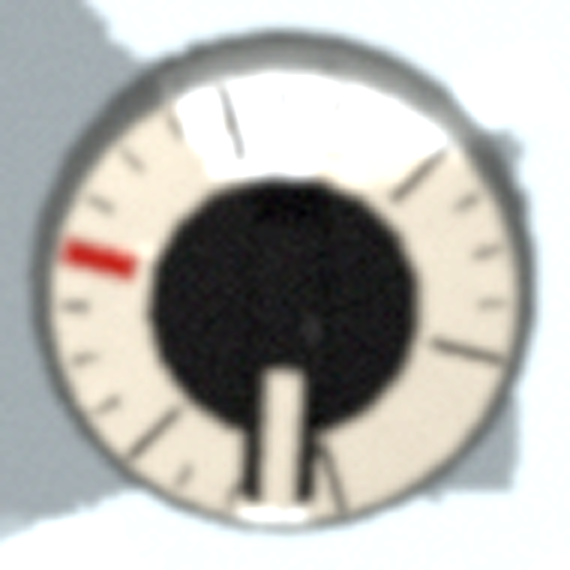

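Call:
arm_command([
  {"fingers":-1,"tx":-2.5,"ty":0.7,"tz":30,"yaw":3},
  {"fingers":-1,"tx":-2.5,"ty":0.7,"tz":60,"yaw":3},
  {"fingers":-1,"tx":-2.5,"ty":0.7,"tz":90,"yaw":3},
  {"fingers":-1,"tx":-2.5,"ty":0.7,"tz":110,"yaw":3},
  {"fingers":-1,"tx":-2.5,"ty":0.7,"tz":122,"yaw":3},
])

```text
time: 1.62
tool_pos: [0.4783, 0.2917, 0.0368]
orientation: [-3.141, -0.002, 3.14]
force: [1.1, 0.3, 0.3]
width: 0.0927
```

Call:
arm_command([
  {"fingers":1,"tx":0,"ty":0,"tz":0,"yaw":0},
  {"fingers":1,"tx":0,"ty":0,"tz":0,"yaw":0},
  {"fingers":1,"tx":0,"ty":0,"tz":0,"yaw":0},
  {"fingers":1,"tx":0,"ty":0,"tz":0,"yaw":0},
  {"fingers":1,"tx":0,"ty":0,"tz":0,"yaw":0},
], force=25)

```text
time: 2.03
tool_pos: [0.4806, 0.2915, 0.0398]
orientation: [3.141, 0.002, 3.139]
force: [-0.7, 0.2, 0.4]
width: 0.064
```

Call:
arm_command([
  {"fingers":1,"tx":0,"ty":0,"tz":0,"yaw":0},
  {"fingers":1,"tx":0,"ty":0,"tz":0,"yaw":0},
  {"fingers":1,"tx":0,"ty":0,"tz":0,"yaw":0},
  {"fingers":1,"tx":0,"ty":0,"tz":0,"yaw":0},
  {"fingers":1,"tx":0,"ty":0,"tz":0,"yaw":0},
])

```text
time: 2.45
tool_pos: [0.48, 0.2911, 0.0386]
orientation: [-3.142, 0.0, 3.139]
force: [0.7, 0.3, -0.3]
width: 0.0314
```

```bash
python3 -c "
from plant import arm
s=arm.observe();print({k:s[k] for k in('time','tool_pos','orientation','force','moment','width','qpos')})"
```

```text
{'time': 2.45, 'tool_pos': array([0.48003077, 0.29112707, 0.03864153]), 'orientation': array([-3.14158419e+00,  9.47047174e-07,  3.13876586e+00]), 'force': array([ 0.71769818,  0.33750986, -0.32368032]), 'moment': array([0.00106141, 0.02349362, 0.02810621]), 'width': 0.03136137631049351, 'qpos': array([ 4.62249782e-01,  6.15228891e-01,  1.74847928e+00, -1.13789739e-05,
        7.77887427e-01, -1.10571164e+00])}
```

Call:
arm_command([
  {"fingers":1,"tx":0,"ty":0,"tz":0,"yaw":0},
  {"fingers":1,"tx":0,"ty":0,"tz":0,"yaw":0},
  {"fingers":1,"tx":0,"ty":0,"tz":0,"yaw":0},
  {"fingers":1,"tx":0,"ty":0,"tz":0,"yaw":0},
  {"fingers":1,"tx":0,"ty":0,"tz":0,"yaw":0},
])

```text
time: 2.87
tool_pos: [0.48, 0.29, 0.0386]
orientation: [-3.14, -0.001, 3.139]
force: [0.3, -8.5, 3.0]
width: 0.0117
```

Call:
arm_command([
  {"fingers":1,"tx":0,"ty":0,"tz":0,"yaw":5},
  {"fingers":1,"tx":0,"ty":0,"tz":0,"yaw":10},
  {"fingers":1,"tx":0,"ty":0,"tz":0,"yaw":15},
  {"fingers":1,"tx":0,"ty":0,"tz":0,"yaw":20},
  {"fingers":1,"tx":0,"ty":0,"tz":0,"yaw":25},
])

```text
time: 3.28
tool_pos: [0.4799, 0.2899, 0.0386]
orientation: [-3.139, 0.0, 2.699]
force: [0.8, -9.6, 2.2]
width: 0.0116
```

Call:
arm_command([
  {"fingers":1,"tx":0,"ty":-0.5,"tz":0,"yaw":5},
  {"fingers":1,"tx":0,"ty":-1,"tz":0,"yaw":10},
  {"fingers":1,"tx":0,"ty":-1,"tz":0,"yaw":15},
  {"fingers":1,"tx":0,"ty":-1,"tz":0,"yaw":20},
  {"fingers":1,"tx":0,"ty":-1,"tz":0,"yaw":26},
])

```text
time: 3.7
tool_pos: [0.4798, 0.2897, 0.0386]
orientation: [-3.141, 0.001, 2.245]
force: [1.0, -4.4, 0.4]
width: 0.012
```

Call:
arm_command([
  {"fingers":1,"tx":0,"ty":0,"tz":0,"yaw":5},
  {"fingers":1,"tx":0,"ty":0,"tz":0,"yaw":10},
  {"fingers":1,"tx":0,"ty":0,"tz":0,"yaw":15},
  {"fingers":1,"tx":0,"ty":0,"tz":0,"yaw":20},
  {"fingers":1,"tx":0,"ty":0,"tz":0,"yaw":26},
])

```text
time: 4.12
tool_pos: [0.4797, 0.2896, 0.0386]
orientation: [-3.141, 0.001, 1.791]
force: [0.4, -4.8, 2.3]
width: 0.0118
```

Call:
arm_command([
  {"fingers":1,"tx":0,"ty":0,"tz":0,"yaw":5},
  {"fingers":1,"tx":0,"ty":0,"tz":0,"yaw":10},
  {"fingers":1,"tx":0,"ty":0,"tz":0,"yaw":15},
  {"fingers":1,"tx":0,"ty":0,"tz":0,"yaw":20},
  {"fingers":1,"tx":0,"ty":0,"tz":0,"yaw":25},
])

```text
time: 4.53
tool_pos: [0.4796, 0.2895, 0.0386]
orientation: [-3.142, 0.001, 1.355]
force: [0.1, -5.3, 2.2]
width: 0.0119
```

Call:
arm_command([
  {"fingers":1,"tx":0,"ty":0,"tz":0,"yaw":0},
  {"fingers":1,"tx":0,"ty":0,"tz":0,"yaw":0},
])

```text
time: 4.7
tool_pos: [0.4796, 0.2895, 0.0386]
orientation: [-3.142, 0.001, 1.358]
force: [-0.0, -5.5, 2.2]
width: 0.012
```

Call:
arm_command([
  {"fingers":-1,"tx":0,"ty":0,"tz":0,"yaw":0},
  {"fingers":-1,"tx":0,"ty":0,"tz":0,"yaw":0},
  {"fingers":-1,"tx":0,"ty":0,"tz":0,"yaw":0},
  {"fingers":-1,"tx":0,"ty":0,"tz":0,"yaw":0},
  {"fingers":-1,"tx":0,"ty":0,"tz":0,"yaw":0},
])

```text
time: 5.12
tool_pos: [0.4796, 0.2903, 0.0386]
orientation: [-3.142, -0.0, 1.359]
force: [0.0, 0.2, 0.6]
width: 0.0406
```

Call:
arm_command([
  {"fingers":-1,"tx":0,"ty":0,"tz":-25,"yaw":0},
  {"fingers":-1,"tx":0,"ty":0,"tz":-50,"yaw":0},
  {"fingers":-1,"tx":0,"ty":0,"tz":-75,"yaw":0},
  {"fingers":-1,"tx":0,"ty":0,"tz":-100,"yaw":0},
  {"fingers":-1,"tx":0,"ty":0,"tz":-120,"yaw":0},
])

```text
time: 5.53
tool_pos: [0.4798, 0.2904, 0.1606]
orientation: [3.141, -0.001, 1.359]
force: [0.2, 0.4, 0.4]
width: 0.0738
```

```bash
python3 wsnap.py w3
python3 - <<'E'
from h import *
import pickle
s,w=pickle.load(open('w3.pkl','rb')); u,v=map(int,wpix(w,s,[.480,.290,.03])); print(u,v)
a=cv2.resize(w["img"][v-50:v+50,u-50:u+50],(560,560),interpolation=cv2.INTER_CUBIC);cv2.imwrite("pics/w3c.png",np.clip(a*1.4,0,255).astype(np.uint8)[:,:,::-1])
E
```

```text
5.5333 [0.47979354 0.29039468 0.16055234] [ 3.14062404e+00 -8.06571764e-04  1.35859008e+00] 0.07382212926627961
255 189
```

View pics/w3c.png

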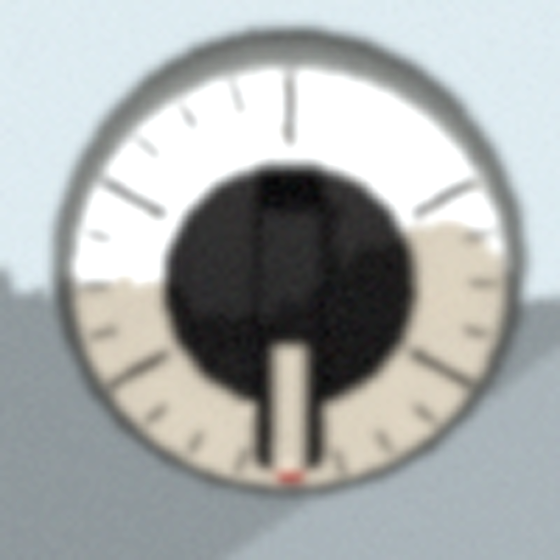

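The pointer (white line at (290,345..470)) stands exactly on the red tick. Next, over to the gate with the jaws half open.

Call:
arm_command([
  {"fingers":0,"tx":-25,"ty":15,"tz":0,"yaw":-1},
  {"fingers":0,"tx":-50,"ty":30,"tz":0,"yaw":-2},
  {"fingers":0,"tx":-75,"ty":45,"tz":0,"yaw":-2},
  {"fingers":0,"tx":-100,"ty":60,"tz":0,"yaw":-2},
  {"fingers":0,"tx":-120,"ty":72,"tz":0,"yaw":-2},
])

```text
time: 6.0
tool_pos: [0.525, 0.156, 0.1584]
orientation: [-3.142, 0.0, 1.393]
force: [-0.6, 0.6, 0.3]
width: 0.0539
```

Call:
arm_command([
  {"fingers":0,"tx":-25,"ty":15,"tz":0,"yaw":0},
  {"fingers":0,"tx":-50,"ty":30,"tz":0,"yaw":0},
  {"fingers":0,"tx":-75,"ty":45,"tz":0,"yaw":0},
  {"fingers":0,"tx":-100,"ty":60,"tz":0,"yaw":0},
  {"fingers":0,"tx":-118,"ty":68,"tz":0,"yaw":0},
])

```text
time: 6.42
tool_pos: [0.5716, 0.0275, 0.1583]
orientation: [3.141, 0.0, 1.393]
force: [0.2, 0.6, 0.0]
width: 0.0467
```

Call:
arm_command([
  {"fingers":0,"tx":0,"ty":0,"tz":0,"yaw":0},
  {"fingers":0,"tx":0,"ty":0,"tz":0,"yaw":0},
])

```text
time: 6.58
tool_pos: [0.5707, 0.0291, 0.1582]
orientation: [-3.141, -0.0, 1.392]
force: [-0.1, -1.1, 0.1]
width: 0.0468
```

```bash
python3 wsnap.py w4; python3 -c "
import pickle;from h import *
s,w=pickle.load(open('w4.pkl','rb'));print(np.array(wpix(w,s,[.571,.029,.086]))/.64)"
```

```text
6.5833 [0.57068928 0.02913129 0.15818885] [-3.14097214e+00 -5.29640729e-05  1.39174085e+00] 0.046814566927316434
[400.09537051 323.64128994]
```

View pics/w4.png

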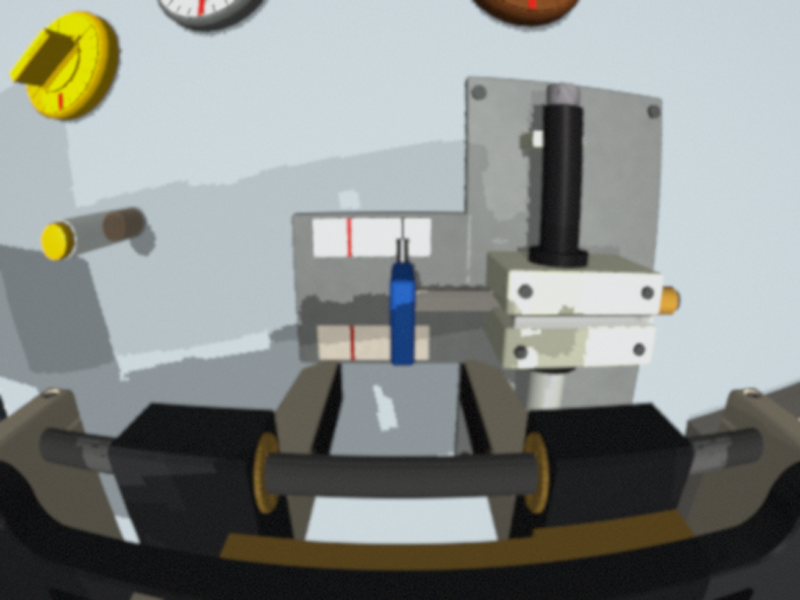

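The handle is at (402,320), against (400,324) predicted, so it is centred between the jaws. Going down to grip.

Call:
arm_command([
  {"fingers":0,"tx":0,"ty":0.5,"tz":25,"yaw":0},
  {"fingers":0,"tx":0,"ty":0.5,"tz":50,"yaw":0},
  {"fingers":0,"tx":0,"ty":0.5,"tz":75,"yaw":0},
  {"fingers":0,"tx":0,"ty":0.5,"tz":95,"yaw":0},
  {"fingers":0,"tx":0,"ty":0.5,"tz":109,"yaw":0},
])

```text
time: 7.05
tool_pos: [0.57, 0.031, 0.0476]
orientation: [-3.139, 0.0, 1.395]
force: [0.7, 0.5, 0.5]
width: 0.0467
```

Call:
arm_command([
  {"fingers":1,"tx":0,"ty":0,"tz":0,"yaw":0},
  {"fingers":1,"tx":0,"ty":0,"tz":0,"yaw":0},
  {"fingers":1,"tx":0,"ty":0,"tz":0,"yaw":0},
  {"fingers":1,"tx":0,"ty":0,"tz":0,"yaw":0},
  {"fingers":1,"tx":0,"ty":0,"tz":0,"yaw":0},
], force=40)

```text
time: 7.47
tool_pos: [0.5719, 0.0297, 0.0507]
orientation: [3.14, -0.0, 1.394]
force: [0.5, 0.4, -0.2]
width: 0.0176
```

Call:
arm_command([
  {"fingers":1,"tx":0,"ty":0,"tz":0,"yaw":0},
  {"fingers":1,"tx":0,"ty":0,"tz":0,"yaw":0},
  {"fingers":1,"tx":0,"ty":0,"tz":0,"yaw":0},
])

```text
time: 7.72
tool_pos: [0.5715, 0.0297, 0.0505]
orientation: [3.141, -0.0, 1.393]
force: [-2.2, 2.5, 6.9]
width: 0.0137
```

Call:
arm_command([
  {"fingers":1,"tx":0,"ty":-7,"tz":0,"yaw":0},
  {"fingers":1,"tx":0,"ty":-14,"tz":0,"yaw":0},
  {"fingers":1,"tx":0,"ty":-21,"tz":0,"yaw":0},
  {"fingers":1,"tx":0,"ty":-29,"tz":0,"yaw":0},
  {"fingers":1,"tx":0,"ty":-36,"tz":0,"yaw":0},
])

```text
time: 8.13
tool_pos: [0.5376, 0.0358, 0.0505]
orientation: [3.136, -0.001, 1.393]
force: [12.1, -0.7, -3.7]
width: 0.0139
```

Call:
arm_command([
  {"fingers":1,"tx":0,"ty":0,"tz":0,"yaw":0},
  {"fingers":1,"tx":0,"ty":0,"tz":0,"yaw":0},
  {"fingers":1,"tx":0,"ty":0,"tz":0,"yaw":0},
])

```text
time: 8.38
tool_pos: [0.5379, 0.0358, 0.0505]
orientation: [3.136, -0.001, 1.393]
force: [10.3, -0.2, -2.7]
width: 0.0142
```

```bash
python3 wsnap.py w5
python3 - <<'E'
from h import *
import pickle
s,w=pickle.load(open('w5.pkl','rb'))
y=Rot.from_euler("xyz",s["orientation"]).as_matrix()[:,1]
print("moved mm",-1000*(s["tool_pos"]-[.5715,.0297,.0505])@y, s["force"],s["width"])
u,v=map(int,wpix(w,s,s["tool_pos"])); print(u,v)
print(wpix(w,s,[.5426,.0725,.012]))
a=w["img"][60:260,160:400];cv2.imwrite("pics/w5c.png",cv2.resize(a,(720,600),interpolation=cv2.INTER_CUBIC)[:,:,::-1])
E
```

```text
8.3833 [0.53790541 0.03576602 0.05048754] [ 3.13623900e+00 -8.71014119e-04  1.39310357e+00] 0.014166995383575246
moved mm 34.13741772140278 [10.33337329 -0.16934163 -2.71922457] 0.014166995383575246
255 243
(np.float64(252.485137501156), np.float64(171.89227880817143))
```

View pics/w5c.png

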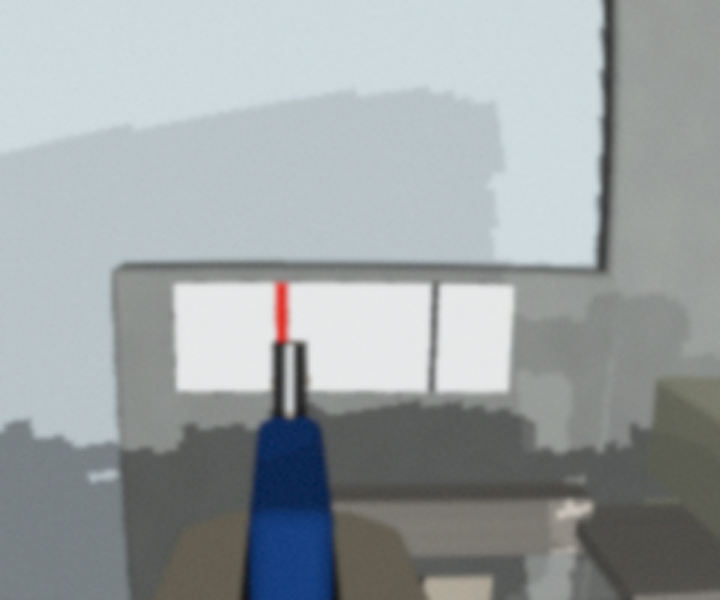

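The pointer hairline is at x≈290 and the red line at 282. At 4.2 px/mm that is about 1.9 mm short, which matches the 34.1 mm of travel. One small correction is left.

Call:
arm_command([
  {"fingers":1,"tx":0,"ty":-1,"tz":0,"yaw":0},
  {"fingers":1,"tx":0,"ty":-2,"tz":0,"yaw":0},
  {"fingers":1,"tx":0,"ty":-2,"tz":0,"yaw":0},
  {"fingers":1,"tx":0,"ty":-2,"tz":0,"yaw":0},
  {"fingers":1,"tx":0,"ty":-2,"tz":0,"yaw":0},
])

```text
time: 8.85
tool_pos: [0.5361, 0.0361, 0.0505]
orientation: [3.136, -0.001, 1.393]
force: [11.3, 0.2, -2.6]
width: 0.0136
```

Call:
arm_command([
  {"fingers":1,"tx":0,"ty":0,"tz":0,"yaw":0},
  {"fingers":1,"tx":0,"ty":0,"tz":0,"yaw":0},
  {"fingers":1,"tx":0,"ty":0,"tz":0,"yaw":0},
  {"fingers":1,"tx":0,"ty":0,"tz":0,"yaw":0},
  {"fingers":1,"tx":0,"ty":0,"tz":0,"yaw":0},
])

```text
time: 9.27
tool_pos: [0.5361, 0.0361, 0.0505]
orientation: [3.136, -0.001, 1.393]
force: [11.6, -0.7, -2.7]
width: 0.014
```

```bash
python3 wsnap.py w6
python3 - <<'E'
from h import *
import pickle
s,w=pickle.load(open('w6.pkl','rb'))
y=Rot.from_euler("xyz",s["orientation"]).as_matrix()[:,1]
print("moved mm",-1000*(s["tool_pos"]-[.5715,.0297,.0505])@y, s["force"],s["width"])
a=w["img"][60:260,160:400];cv2.imwrite("pics/w6c.png",cv2.resize(a,(720,600),interpolation=cv2.INTER_CUBIC)[:,:,::-1])
E
```

```text
9.2667 [0.53614375 0.03607919 0.05049451] [ 3.13597251e+00 -8.91580852e-04  1.39313315e+00] 0.013962010943277576
moved mm 35.926580686818795 [11.59381533 -0.69242394 -2.70181026] 0.013962010943277576
```

View pics/w6c.png

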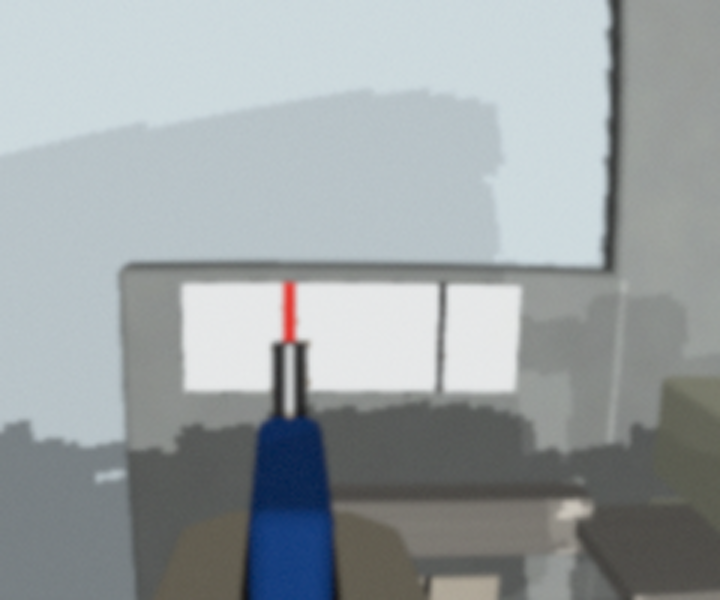

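The hairline (x≈290) is on the red line (x≈290), the arm is still, and the spring force is about 12 N. Handing in.

```bash
python3 -c "
from plant import arm
print(arm.finish_job())"
```

```text
the job is handed in; nothing more can be done
None
```

I wound the timer to the red two-minute tick and let it go with the gate still shut. I then pulled the blue gate handle out to the red line and handed the job in at about 9.3 s, still holding it. The hand-in gave no verdict.

- **Timer:** after release, the close wrist picture showed the pointer on the red tick. I turned the grip about 102° clockwise, as measured beforehand.
- **Gate:** the first pull stopped about 2 mm short, so I corrected it. The last picture shows the hairline on the red line. The arm measured 35.9 mm of travel, against the 36 mm needed.
- **Hold:** the tool did not move over the last 0.4 s. The spring force read about 11.6 N, and the grip was set to 40 N on the 14 mm handle.
- **Bystanders:** no path came near the bottles, vials, dish or tools. I did not take a final overview picture to confirm they had not moved.

No check failed or disagreed. Two early move calls were refused because they left out fields, and the arm did not move on them.

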